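# Set the core pins over into the new rack in mirror order

## Robot

A 7-joint arm with a two-finger parallel gripper is mounted at the origin on a cart in front of the work surface, level with it; the furniture and walls round the work are solid. World frame = base frame: x ahead of the robot, y to its left, z up, the work surface at z = 0. Lengths are in m, angles in rad, forces in N, time in s.
With the tool pointing down it reaches from about 0.4 to 0.85 m from the base axis. Payload 4.5 kg.
Tool frame: the origin (TCP) lies midway between the tips of the shut fingers; the grasp point (between the pads) lies 19 mm behind it (r.grip_point_offset is the distance from the TCP to the grasp point, in m); z points along the fingers, y is the line along which they close (so a half turn about z gives the same grasp; the last joint's range is limited). The gripper opens to 88 mm and grips with 3 to 60 N. Pads are 18 mm wide; open, the fingers measure 123 mm over their backs; the gripper's body (75 mm by 187 mm) begins 45 mm behind the grasp point.
Start: joints at [-1.269, 0.689, -0.195, 1.565, 0.157, 0.902, -0.215], TCP at [0.165, 0.603, 0.239] pointing down, gripper open.
Joint ranges: [-3.01, 3.01], [-0.46, 2.08], [-1.47, 1.51], [0.13, 2.56], [-1, 4.14], [0.04, 2.09], [-2.66, 2.66]. Speed limits (rad/s): [2.57, 2.57, 3.14, 3.14, 3.14, 3.14, 3.14].

## Interface

Orientations are given as a unit quaternion [x, y, z, w].
In Python, from plant import r, optics gives the robot as it stands.
- The arm moves only by the shell command python3 -m pendant 'ROWS' [OPENING] [FORCE]. ROWS is JSON, a list of rows, each a list of 6 numbers: the shift along the tool's x, y, z as a fraction of full scale, then the turn, a rotation vector about the tool's x, y, z as a fraction of full scale. A call has 1 to 5 rows; each row shifts and turns the commanded pose from where the row before left it, along the tool's axes as they then stand; what a row does not reach is not made up. Full scale, the value 1, is 0.025 m for a shift and pi rad for a turn. A row lasts 1/12 s, in which the tool goes at most 41.7 mm and 7.16 degrees, less where a joint would pass 70% of its speed; a pose out of reach is approached as far as the arm can. A call with a number of a shift or a turn outside -1 to 1 is refused whole. A call with a gripper value outside its range is refused whole. OPENING is the opening, from -1 (shut) to 1 (fully open), set as the call begins (- or left out, the last holds). The fingers move at their own pace and stop on an object; FORCE is the grip in N (left out, the last holds). Time passes only in rows, so rows that do not move let the fingers close. It gives the time, the measured TCP pose, the force, the opening and the grip force at its end, in the units of the state.
- r.get_state(): the state, without advancing time (a new reading comes with each control period).
- optics.snapshot(name): name is "scene" or "top" or "wrist"; returns (picture, depth): 420x560x3 uint8, blue, green, red; 420x560 float32, m along the optical axis (not along the pixel's ray), 0 where there is no reading.
- optics.calibration(name): a dict with "vfov" (degrees; the focal length in pixels is half the picture's height over the tangent of half this angle, whatever the lens; pixels are square), "cx", "cy" (the principal point, pixels), "cam_to_world" (4x4, takes a point from camera to world coordinates); the wrist camera has in their place "tool_from_camera" (4x4, takes a point from camera to tool coordinates, whose origin is the TCP and whose axes are the flange's). Camera axes: x right, y up, looking along -z (the intrinsics and any distortion apply to the point x, -y, -z); pixel columns grow to the right and rows downward; lengths in m; the calibration is good to about 2 mm. A picture is of the moment at which its call begins: read the wrist's pose just before it. calibration takes no time and is no camera call.
- r.finish_job(): hands the job in; it is judged then, once.
The state is a dict: "clock": time; "q": joint angles; "qd": joint speeds; "joint_torque": joint torques, N m; "tool_pos": TCP position; "eef_rot": TCP orientation; "contact_force": force on the tool from outside, world axes, zero at the start; "moment": the same for the moment, N m; "opening": opening from 0.0 (shut) to 1.0 (fully open); "finger_force": force on a finger pad.
Only numpy, scipy, OpenCV 4.12 (cv2) and the standard library are available. Lean on these libraries where they do the work, as an engineer would, in place of code of your own. Each camera call takes 0.05 s, during which the arm holds its last target. There are 200 camera calls.

## Task

The next casting mould is the mirror image of the last one, so move the four steel core pins from the row of aluminium seats on the old rack into the wells of the wooden new rack in reverse order: the leftmost pin goes into the rightmost well, and so on along the row. Stand each pin upright on the floor of its own well, without letting any pin topple on the way, and let go of them all.

Things in the scene. Friction and masses are not known exactly. Their poses are not given: they have to be found in the camera images.
- pin_stepped: Tall stepped core pin: round shank 22 mm across from 8 to 48 mm above its underside, then a thin tip 12 mm across up to the full 76 mm. Plain steel, 0.11 to 0.21 kg, loose, standing on a round foot 30 mm across and 8 mm high. Origin: centre of the underside; z up along the pin.
- pin_square: Core pin with a square body 24 x 24 mm (sides along its own x and y) from 8 to 50 mm above its underside; flat top, full height 50 mm. Plain steel, 0.11 to 0.21 kg, loose, standing on a round foot 30 mm across and 8 mm high. Origin: centre of the underside; z up along the pin.
- pin_mushroom: Core pin with a wide flat round head: stem 18 mm across from 8 to 40 mm, head 36 mm across from 40 to 56 mm (full height) above its underside; take it by the head. Plain steel, 0.11 to 0.21 kg, loose, standing on a round foot 30 mm across and 8 mm high. Origin: centre of the underside; z up along the pin.
- pin_pointed: Core pin with a pointed top: round shank 24 mm across from 8 to 42 mm above its underside, then a cone to a point at 66 mm. Plain steel, 0.11 to 0.21 kg, loose, standing on a round foot 30 mm across and 8 mm high. Origin: centre of the underside; z up along the pin.
- seat_stepped: The fixed square aluminium seat, 56 x 56 x 10 mm, on which the stepped pin stands at the start (all four seats look alike; they stay in place, so they still tell the starting order afterwards). Round recess 46 mm across and 4 mm deep in its top, its floor 6 mm above the origin. Origin: centre of the underside; axes parallel to the old rack's.
- seat_square: The fixed square aluminium seat, 56 x 56 x 10 mm, on which the square pin stands at the start (all four seats look alike; they stay in place, so they still tell the starting order afterwards). Round recess 46 mm across and 4 mm deep in its top, its floor 6 mm above the origin. Origin: centre of the underside; axes parallel to the old rack's.
- seat_mushroom: The fixed square aluminium seat, 56 x 56 x 10 mm, on which the mushroom pin stands at the start (all four seats look alike; they stay in place, so they still tell the starting order afterwards). Round recess 46 mm across and 4 mm deep in its top, its floor 6 mm above the origin. Origin: centre of the underside; axes parallel to the old rack's.
- seat_pointed: The fixed square aluminium seat, 56 x 56 x 10 mm, on which the pointed pin stands at the start (all four seats look alike; they stay in place, so they still tell the starting order afterwards). Round recess 46 mm across and 4 mm deep in its top, its floor 6 mm above the origin. Origin: centre of the underside; axes parallel to the old rack's.
- old_rack: The old rack: fixed dark steel base bar, 70 x 262 x 8 mm, that carries the four seats in one row along its y axis, at y = -93, -31, 31 and 93 mm in its frame, in an order that changes from start to start. Origin: centre of the underside, on the worktop; y runs along the row to the robot's left (turned up to 0.25 rad), x away from the robot. It may be left or right of the new one.
- new_rack: The new rack, empty at first: fixed one-piece wooden bar, 70 x 262 x 18 mm, with four round wells 46 mm across and 6 mm deep, at y = -93, -31, 31 and 93 mm in its frame; well floors 12 mm above its origin. Origin and axes as for the old rack. Beware of the fixed dispensing gun that hangs right of the racks (x over 0.56, y under -0.1, z over 0.33 m): swing in with the arm drawn back.
Mind the look-alikes: they are no part of the job. Leave any black or purple look-alike of the pin_stepped alone.

How it is judged:
By the outcome, as a careful person would: the job done as asked, in the order asked, and still so for the second after the job is handed in, with the robot touching nothing.
It also fails if it takes over 99 s, if anything falls off the work surface, if the arm or the gripper's body presses on something with over 40 N, if the wrist force passes 120 N, or if a joint passes its speed limit or range.

## Working session

There is one attempt and no reset: what is moved stays moved. The work goes in short steps, Python scripts to look and compute and a shell command to move; the robot and the scene stay as the last step left them, time stands still between calls to the robot, and variables do not carry over. Pictures are saved under pics/ and viewed, at most 14 in all, crops included, and the job is handed in when it is done.

```bash
ls; mkdir -p pics; python3 - <<'E'
from plant import r, optics
import cv2,numpy as np
for n in ("scene","top"):
    p,d=optics.snapshot(n); cv2.imwrite(f"pics/{n}0.png",p); np.save(f"{n}0.npy",d)
    c=optics.calibration(n); print(n,{k:(np.round(v,4).tolist() if not isinstance(v,(str)) else v) for k,v in c.items()})
print(optics.calibration("wrist"))
s=r.get_state();print(s)
E
```

```text
pics
scene {'vfov': 45.3102, 'cx': 265.8146, 'cy': 217.0041, 'cam_to_world': [[0.7818, 0.3972, -0.4807, 0.0261], [-0.6234, 0.4805, -0.6168, -0.5315], [-0.014, 0.7819, 0.6232, 0.6968], [0.0, 0.0, 0.0, 1.0]]}
top {'vfov': 44.4825, 'cx': 285.0272, 'cy': 217.2943, 'cam_to_world': [[-0.0132, 0.9824, -0.1866, 0.3152], [-0.9993, -0.0193, -0.031, 0.0923], [-0.0341, 0.186, 0.982, 1.1727], [0.0, 0.0, 0.0, 1.0]]}
{'vfov': 70.8236408239006, 'cx': 272.9490953399157, 'cy': 203.45946649848713, 'tool_from_camera': array([[ 6.24029043e-04,  9.52353885e-01,  3.04994572e-01,
         7.92440670e-02],
       [ 9.99999802e-01, -5.70385986e-04, -2.64987044e-04,
         3.36454459e-04],
       [-7.83968112e-05,  3.04994677e-01, -9.52354052e-01,
        -1.45063086e-01],
       [ 0.00000000e+00,  0.00000000e+00,  0.00000000e+00,
         1.00000000e+00]])}
{'clock': 0.1, 'q': array([-1.26921368,  0.68991183, -0.19448658,  1.56620012,  0.15733731,
        0.90249181, -0.21509639]), 'qd': array([-5.12196003e-05, -3.46062717e-03, -1.82039300e-03, -1.20185431e-03,
       -1.31824521e-03, -5.33199241e-05, -1.29256779e-03]), 'joint_torque': array([-4.14838243e-03, -5.28496027e+01, -1.27164379e+00, -1.53837401e+01,
       -5.25308470e-02,  1.99674789e-03,  4.61638604e-05]), 'tool_pos': array([0.16529441, 0.6021813 , 0.23799271]), 'eef_rot': array([ 1.33455771e-01,  9.91054439e-01, -8.09295081e-04, -2.61495333e-05]), 'contact_force': array([-0.62802683,  0.27167858, -0.20958011]), 'moment': array([-0.00328143, -0.01399512,  0.00106092]), 'finger_force': 0.0, 'opening': 0.9969396056596038}
```

View pics/top0.png

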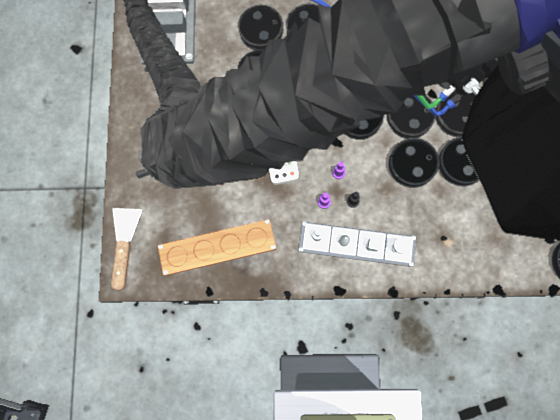

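View pics/scene0.png

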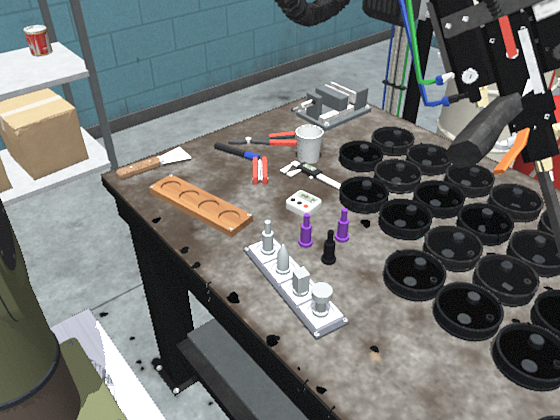

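Top: the wooden new rack runs (160,262)–(275,235) on the left; the old rack runs (300,238)–(415,248), with the pins at about (317,236), (345,240), (372,244) and (397,246). Scene: the old rack from left to right holds stepped (267,237), pointed (283,260), square (301,280) and mushroom (321,300). The black (329,245) and purple (306,230), (343,225) look-alikes stand on the table, off the rack.

```bash
cat > h.py <<'E'
import numpy as np, cv2
from plant import r, optics
from scipy.spatial.transform import Rotation as R
def cloud(n,d,T=None):
    c=optics.calibration(n); f=210/np.tan(np.radians(c["vfov"]/2))
    if T is None: T=c["cam_to_world"]
    v,u=np.mgrid[0:420,0:560]
    P=np.stack([(u-c["cx"])/f*d,-(v-c["cy"])/f*d,-d],-1)
    W=P@T[:3,:3].T+T[:3,3]; W[d==0]=np.nan
    return W
def wristT(s):
    M=np.eye(4);M[:3,:3]=R.from_quat(s["eef_rot"]).as_matrix();M[:3,3]=s["tool_pos"]
    return M@optics.calibration("wrist")["tool_from_camera"]
E
python3 - <<'E'
from h import *
print([k for k in optics.calibration("top")])
W=cloud("top",np.load("top0.npy")); S=cloud("scene",np.load("scene0.npy"))
pt=lambda W,u,v:np.round(W[v,u],3)
for u,v in [(160,245),(274,222),(277,247),(164,273),(216,240),(301,224),(416,237),(414,264),(300,251),(220,150),(230,280),(505,200),(285,175),(350,390)]: print("top",u,v,pt(W,u,v))
for u,v in [(151,180),(250,218),(233,231),(267,224),(283,245),(301,268),(321,290),(297,255),(450,230),(329,235)]: print("sc",u,v,pt(S,u,v))
# ascii height map for racks
I=cv2.imread("pics/top0.png")
c=I[205:290,140:440]; s=I[205:290,140:440]; cv2.imwrite("pics/crop_top.png",cv2.resize(c,None,fx=2.6,fy=2.6,interpolation=cv2.INTER_CUBIC))
E
```

```text
['vfov', 'cx', 'cy', 'cam_to_world']
top 160 245 [0.476 0.416 0.017]
top 274 222 [ 0.528  0.155 -0.001]
top 277 247 [ 0.469  0.149 -0.   ]
top 164 273 [0.412 0.404 0.019]
top 216 240 [0.486 0.288 0.013]
top 301 224 [ 0.522  0.093 -0.001]
top 416 237 [ 0.486 -0.169  0.003]
top 414 264 [ 0.425 -0.163 -0.005]
top 300 251 [0.458 0.096 0.006]
top 220 150 [0.392 0.13  0.942]
top 230 280 [ 0.395  0.257 -0.001]
top 505 200 [ 0.432 -0.124  0.633]
top 285 175 [0.633 0.127 0.026]
top 350 390 [ 0.15  -0.008 -0.016]
sc 151 180 [0.437 0.452 0.   ]
sc 250 218 [0.523 0.161 0.016]
sc 233 231 [0.471 0.152 0.013]
sc 267 224 [0.483 0.051 0.09 ]
sc 283 245 [ 0.476 -0.004  0.078]
sc 301 268 [ 0.473 -0.059  0.063]
sc 321 290 [ 0.459 -0.124  0.069]
sc 297 255 [ 0.537  0.023 -0.002]
sc 450 230 [ 0.813 -0.14   0.022]
sc 329 235 [ 0.567 -0.032  0.071]
```

View pics/crop_top.png

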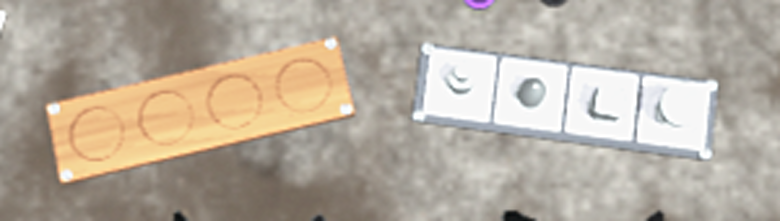

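```bash
python3 - <<'E'
from h import *
def rect(p):
    (c,wh,a)=cv2.minAreaRect((p*1000).astype(np.float32)); b=cv2.boxPoints((c,wh,a))
    e=[b[1]-b[0],b[2]-b[1]]; l=max(e,key=np.linalg.norm); l=l*np.sign(l[1])
    return np.round(c,1),np.round(wh,1),round(float(np.arctan2(-l[0],l[1])),4)
for n in("top","scene"):
    I=cv2.imread(f"pics/{n}0.png"); W=cloud(n,np.load(n+"0.npy")); H=cv2.cvtColor(I,cv2.COLOR_BGR2HSV)
    x,y,z=np.moveaxis(W,-1,0)
    m=(H[...,1]>90)&(H[...,0]<25)&(x>.38)&(x<.6)&(y>.13)&(y<.45)&(z>.006)&(z<.03)
    k,l,st,_=cv2.connectedComponentsWithStats(m.astype(np.uint8)); m=l==1+np.argmax(st[1:,4])
    print(n,"new",rect(W[m][:,:2]),np.median(z[m]))
    m=(x>.38)&(x<.56)&(y>-.2)&(y<.11)&(z>.009)&(z<.1)
    k,l,st,_=cv2.connectedComponentsWithStats(m.astype(np.uint8)); m=l==1+np.argmax(st[1:,4])
    m&=z<.024
    print(n,"old",rect(W[m][:,:2]),np.median(z[m]))
    # pins
    for nm,u0,u1 in(("st",.02,.10),("po",-.04,.02),("sq",-.10,-.04),("mu",-.16,-.10)):
        q=(x>.42)&(x<.52)&(y>u0)&(y<u1)&(z>.03)
        if q.sum():
            P=W[q]; hi=P[P[:,2]>P[:,2].max()-.006]
            print(nm,q.sum(),"mid",np.round((P.min(0)+P.max(0))/2,4),"ext",np.round(np.ptp(P,axis=0),3),"top",np.round(hi.mean(0),4),len(hi))
E
```

```text
top new (array([469.5, 285.8]), array([ 71.1, 262.4]), 0.2153) 0.014583438880685695
top old (array([467.6, -67.9]), array([191. ,  67.4]), -0.1522) 0.015076062998817585
st 4769 mid [0.4587 0.06   0.5212] ext [0.077 0.08  0.981] top [0.4216 0.0315 1.0075] 495
po 2963 mid [ 0.4527 -0.01    0.5206] ext [0.065 0.06  0.981] top [0.4209 0.0096 1.0079] 234
sq 1303 mid [ 0.4722 -0.07    0.4767] ext [0.096 0.06  0.893] top [ 0.4274 -0.0412  0.9193] 39
mu 5138 mid [ 0.47   -0.13    0.3626] ext [0.1   0.06  0.625] top [ 0.5191 -0.1011  0.6736] 5
scene new (array([468. , 284.7]), array([ 74.6, 266.9]), 0.2162) 0.016049010737917313
scene old (array([471.2, -36. ]), array([257.4,  68.1]), -0.1532) 0.016351395682436598
st 255 mid [0.4859 0.0558 0.0614] ext [0.021 0.024 0.062] top [0.4858 0.0559 0.0894] 24
po 236 mid [ 0.4727 -0.0064  0.0545] ext [0.021 0.021 0.049] top [ 0.4737 -0.0053  0.0755] 15
sq 353 mid [ 0.4626 -0.0677  0.0487] ext [0.028 0.028 0.037] top [ 0.4629 -0.0679  0.0634] 139
mu 430 mid [ 0.4585 -0.1253  0.0515] ext [0.037 0.038 0.043] top [ 0.4579 -0.1259  0.0694] 268
```

```bash
cat >> h.py <<'E'
def go(x,y,z,yaw):
    "remaining shift (tool axes, full-scale units) and turn to TCP x,y,z with tool y at yaw, z down"
    s=r.get_state(); M=R.from_quat(s["eef_rot"])
    Y=np.array([np.cos(yaw),np.sin(yaw),0]); Z=np.array([0,0,-1.]); T=R.from_matrix(np.stack([np.cross(Y,Z),Y,Z],1))
    print("t",round(s["clock"],2),"pos",np.round(s["tool_pos"],4),"F",np.round(s["contact_force"],1),"open",round(s["opening"],3),"grip",round(s["finger_force"],1))
    print("q",np.round(s["q"],2))
    print("shift",np.round(M.inv().apply(np.array([x,y,z])-s["tool_pos"])/.025,2),"after turn",np.round(T.inv().apply(np.array([x,y,z])-s["tool_pos"])/.025,2),"turn",np.round((M.inv()*T).as_rotvec()/np.pi,4))
E
P='[[0,0,0,0,0,0.0386],[0,0,0,0,0,0.0386],[0,0,0,0,0,0.0386],[0,0,0,0,0,0.0386],[0,0,0,0,0,0.0386]]'
python3 -m pendant '[[0,0,0,0,0,0.0386],[0,0,0,0,0,0.0386],[0,0,0,0,0,0.0386],[0,0,0,0,0,0.0386],[0,0,0,0,0,0.0386]]' 1 30
python3 -c "from h import *; go(.486,.056,.239,-.153)"
```

```text
clock: 0.52
tool_pos: [0.1653, 0.6024, 0.2383]
eef_rot: [0.426, 0.905, -0.0, 0.0]
contact_force: [0.0, 0.3, -0.2]
opening: 0.996
finger_force: 0.0
t 0.52 pos [0.1653 0.6024 0.2383] F [ 0.   0.3 -0.2] open 0.996 grip 0.0
q [-1.37  0.69 -0.02  1.57  0.01  0.89 -0.7 ]
shift [-2.502e+01 -4.030e+00 -1.000e-02] after turn [-19.64  16.01  -0.03] turn [-2.000e-04  3.000e-04  2.686e-01]
```

```bash
python3 -m pendant '[[0,0,0,0,0,0.038],[0,0,0,0,0,0.038],[0,0,0,0,0,0.038],[0,0,0,0,0,0.038],[0,0,0,0,0,0.038]]' >/dev/null
python3 -m pendant '[[0,0,0,0,0,0.038],[0,0,0,0,0,0.038]]' >/dev/null
python3 -m pendant '[[-0.9,0.7,0,0,0,0],[-0.9,0.7,0,0,0,0],[-0.9,0.7,0,0,0,0],[-0.9,0.7,0,0,0,0],[-0.9,0.7,0,0,0,0]]' >/dev/null
python3 -m pendant '[[-0.9,0.7,0,0,0,0],[-0.9,0.7,0,0,0,0],[-0.9,0.7,0,0,0,0],[-0.9,0.7,0,0,0,0],[-0.9,0.7,0,0,0,0]]' >/dev/null
python3 -c "from h import *; go(.486,.056,.239,-.153)"
```

```text
t 1.93 pos [0.3078 0.3543 0.2385] F [ 0.6  0.1 -0.9] open 1.0 grip 0.0
q [-1.07  0.5   0.18  2.03 -0.15  0.63 -0.93]
shift [-10.83   8.71  -0.02] after turn [-10.71   8.86  -0.02] turn [-0.0001  0.0001  0.0046]
```

```bash
python3 -m pendant '[[-0.9,0.8,0,0,0,0.0046],[-0.9,0.8,0,0,0,0],[-0.9,0.8,0,0,0,0],[-0.9,0.8,0,0,0,0],[-0.9,0.8,0,0,0,0]]' >/dev/null
python3 -m pendant '[[-0.9,0.8,0,0,0,0],[-0.9,0.8,0,0,0,0],[-0.9,0.8,0,0,0,0],[-0.9,0.8,0,0,0,0],[-0.9,0.8,0,0,0,0]]' >/dev/null
python3 -m pendant '[[-0.9,0.6,0,0,0,0],[-0.8,0.4,0,0,0,0],[0,0,0,0,0,0],[0,0,0,0,0,0]]' >/dev/null
cat > look.py <<'E'
from h import *; import sys
s=r.get_state(); p,d=optics.snapshot("wrist"); cv2.imwrite(f"pics/{sys.argv[1]}.png",p)
W=cloud("wrist",d,wristT(s)); np.save(sys.argv[1]+".npy",W)
x,y,z=np.moveaxis(W,-1,0)
m=((z>.03)&(z<.12)&(x>.4)&(x<.54)&(y<.45)).astype(np.uint8)
k,l,st,_=cv2.connectedComponentsWithStats(m)
for i in range(1,k):
    if st[i,4]>60:
        P=W[l==i]; t=P[:,2].max(); h=P[P[:,2]>t-.008]; a=(h.min(0)+h.max(0))/2
        print("px",st[i,:4],"topz",round(t,4),"topmid",np.round(a,4),"topext",np.round(np.ptp(h,axis=0),3),"all",np.round((P.min(0)+P.max(0))/2,4),np.round(np.ptp(P,axis=0),3))
E
python3 look.py w1; python3 -c "from h import *; go(.486,.056,.239,-.153)"
```

```text
px [262 168  19  27] topz 0.0909 topmid [0.4871 0.0577 0.087 ] topext [0.012 0.011 0.008] all [0.4872 0.0585 0.0607] [0.021 0.02  0.06 ]
px [260 215  19  26] topz 0.0801 topmid [ 0.4749 -0.0015  0.0762] topext [0.008 0.007 0.008] all [ 0.4753 -0.0015  0.0553] [0.023 0.022 0.05 ]
px [259 259  20  31] topz 0.0654 topmid [ 0.4645 -0.0653  0.0615] topext [0.027 0.027 0.008] all [ 0.4645 -0.0652  0.0477] [0.027 0.027 0.035]
px [265 299  14   8] topz 0.0589 topmid [ 0.4616 -0.1077  0.0562] topext [0.017 0.004 0.005] all [ 0.4609 -0.1158  0.0445] [0.018 0.02  0.029]
t 3.15 pos [0.4889 0.0575 0.2385] F [-0.5  0.8  0.7] open 0.998 grip 0.0
q [-0.29  0.52  0.13  1.97 -0.1   0.66 -0.25]
shift [-0.08 -0.11 -0.02] after turn [-0.08 -0.11 -0.02] turn [-0.0003 -0.0001 -0.0002]
```

View pics/w1.png

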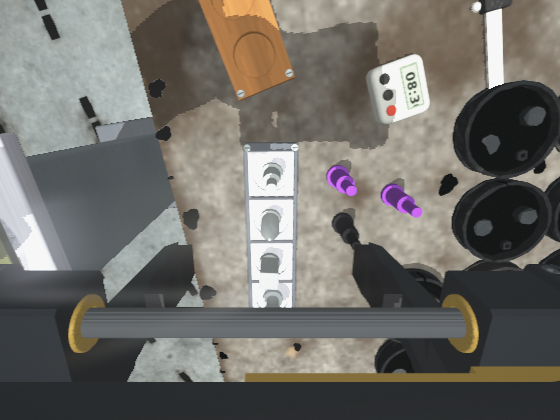

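Wrist view: the old rack shows stepped (271,180), pointed (270,225), square (269,270) and mushroom (272,300). The grey stepped pin at (271,180) stands in a seat. The black (345,225) and purple (340,180), (400,200) look-alikes stand on the table, so they're not mine. I'll open the gripper only part way to stay clear of them.

```bash
python3 -m pendant '[[-0.03,-0.1,0.9,0,0,0],[0,0,0.9,0,0,0],[0,0,0.9,0,0,0],[0,0,0.9,0,0,0],[0,0,0.9,0,0,0]]' 0.15 30 >/dev/null
python3 -m pendant '[[0,0,0,0,0,0],[0,0,0,0,0,0],[0,0,0,0,0,0]]'
python3 -c "from h import *; go(.4865,.057,.033,-.153)"; python3 look.py w2
```

```text
clock: 3.82
tool_pos: [0.487, 0.0578, 0.127]
eef_rot: [0.759, 0.651, 0.001, 0.0]
contact_force: [-0.1, -0.1, -0.1]
opening: 0.575
finger_force: 0.0
t 3.82 pos [0.487  0.0578 0.127 ] F [-0.1 -0.1 -0.1] open 0.575 grip 0.0
q [-0.26  0.71  0.07  2.07 -0.14  0.36 -0.23]
shift [-0.04 -0.02  3.76] after turn [-0.04 -0.02  3.76] turn [ 0.0002 -0.0002  0.0003]
px [259 194  29  48] topz 0.091 topmid [0.4871 0.0576 0.0871] topext [0.012 0.012 0.008] all [0.4872 0.0586 0.0605] [0.021 0.02  0.061]
px [256 258  29  46] topz 0.0797 topmid [ 0.4751 -0.0019  0.0757] topext [0.009 0.008 0.008] all [ 4.752e-01 -4.000e-04  5.490e-02] [0.024 0.02  0.05 ]
px [255 338  28  26] topz 0.0646 topmid [ 0.4643 -0.0658  0.0608] topext [0.027 0.028 0.008] all [ 0.4643 -0.0658  0.0608] [0.027 0.028 0.008]
px [265 366  17   7] topz 0.0385 topmid [ 0.4598 -0.1192  0.0345] topext [0.016 0.009 0.008] all [ 0.4598 -0.1192  0.0343] [0.016 0.009 0.008]
```

View pics/w2.png

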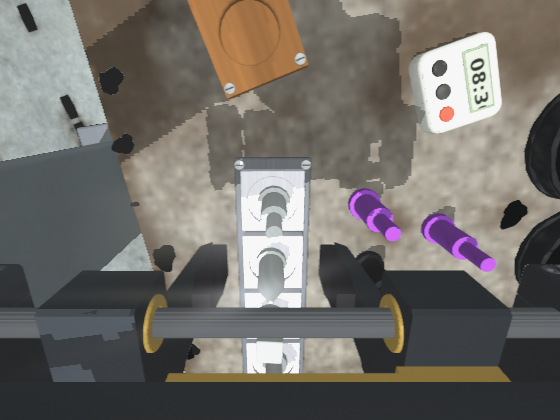

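The stepped pin at (274,205) lies between the open fingers, and the purple one at (365,205) is clear. Descending to grip it.

```bash
python3 -m pendant '[[0,0,0.9,0,0,0],[0,0,0.9,0,0,0],[0,0,0.9,0,0,0],[0,0,0.6,0,0,0],[0,0,0.46,0,0,0]]' >/dev/null
python3 -m pendant '[[0,0,0,0,0,0],[0,0,0,0,0,0]]'
python3 -m pendant '[[0,0,0,0,0,0],[0,0,0,0,0,0],[0,0,0,0,0,0],[0,0,0,0,0,0],[0,0,0,0,0,0]]' -1 30
python3 -m pendant '[[0,0,0,0,0,0],[0,0,0,0,0,0],[0,0,0,0,0,0]]' -1 30
python3 -c "from h import *; go(.489,.194,.15,.215)"
```

```text
clock: 4.45
tool_pos: [0.4872, 0.057, 0.0328]
eef_rot: [0.759, 0.651, 0.0, 0.0]
contact_force: [0.8, 0.2, -0.2]
opening: 0.571
finger_force: 0.0
clock: 4.87
tool_pos: [0.4871, 0.0569, 0.0327]
eef_rot: [0.759, 0.651, 0.0, 0.0]
contact_force: [0.8, 0.4, 3.8]
opening: 0.236
finger_force: 30.0
clock: 5.12
tool_pos: [0.4871, 0.0569, 0.0326]
eef_rot: [0.759, 0.651, 0.0, 0.0]
contact_force: [-0.1, -0.5, 5.5]
opening: 0.232
finger_force: 30.0
t 5.12 pos [0.4871 0.0569 0.0326] F [-0.1 -0.5  5.5] open 0.232 grip 30.0
q [-0.23  0.89  0.03  2.11 -0.15  0.14 -0.22]
shift [ 5.43 -0.76 -4.69] after turn [ 5.34  1.24 -4.69] turn [ 3.000e-04 -1.000e-04 -1.173e-01]
```

```bash
python3 -m pendant '[[0,0,-0.2,0,0,0],[0,0,-0.5,0,0,0],[0,0,-0.8,0,0,0],[0,0,-0.8,0,0,0],[0,0,-0.8,0,0,0]]' -1 40
python3 -m pendant '[[0,0,-0.8,0,0,0],[0,0,-0.8,0,0,0],[0,0,0,0,0,-0.039],[0,0,0,0,0,-0.039],[0,0,0,0,0,-0.039]]'
python3 -m pendant '[[0.5,0.1,0,0,0,0],[0.7,0.2,0,0,0,0],[0.9,0.2,0,0,0,0],[0.9,0.2,0,0,0,0],[0.9,0.2,0,0,0,0]]'
python3 -m pendant '[[0.8,0.2,0,0,0,0],[0.6,0.1,0,0,0,0],[0,0,0,0,0,0],[0,0,0,0,0,0]]'
python3 look.py w3
python3 - <<'E'
from h import *; go(.489,.194,.15,.215)
W=np.load("w3.npy"); I=cv2.imread("pics/w3.png"); x,y,z=np.moveaxis(W,-1,0); H=cv2.cvtColor(I,cv2.COLOR_BGR2HSV)
m=(H[...,1]>90)&(H[...,0]<25)&(x>.38)&(x<.6)&(y>.10)&(y<.45)&(z>.006)&(z<.03)
k,l,st,_=cv2.connectedComponentsWithStats(m.astype(np.uint8)); m=l==1+np.argmax(st[1:,4])
print(cv2.minAreaRect((W[m][:,:2]*1000).astype(np.float32)),np.median(z[m]),W[m].min(0),W[m].max(0))
E
```

```text
clock: 5.53
tool_pos: [0.486, 0.0567, 0.1104]
eef_rot: [0.759, 0.651, -0.001, -0.0]
contact_force: [0.2, -0.1, -2.4]
opening: 0.23
finger_force: 40.0
clock: 5.95
tool_pos: [0.4865, 0.0568, 0.1502]
eef_rot: [0.625, 0.781, -0.0, 0.0]
contact_force: [0.3, -0.0, -1.4]
opening: 0.23
finger_force: 40.0
clock: 6.37
tool_pos: [0.4874, 0.1575, 0.1497]
eef_rot: [0.628, 0.778, -0.0, -0.0]
contact_force: [0.3, 0.1, -0.4]
opening: 0.231
finger_force: 40.0
clock: 6.7
tool_pos: [0.4873, 0.1929, 0.1496]
eef_rot: [0.627, 0.779, -0.0, -0.0]
contact_force: [-0.0, -0.9, -1.2]
opening: 0.23
finger_force: 40.0
px [224 350  12  23] topz 0.0578 topmid [0.4812 0.0063 0.0538] topext [0.009 0.008 0.008] all [0.4815 0.0038 0.044 ] [0.011 0.013 0.028]
t 6.75 pos [0.4875 0.1915 0.1496] F [-0.2 -0.4 -0.5] open 0.232 grip 40.0
q [-0.48  0.69  0.03  1.96 -0.05  0.49 -0.2 ]
shift [ 0.08  0.08 -0.02] after turn [ 0.08  0.08 -0.02] turn [-0.0004  0.0004 -0.0004]
((475.67156982421875, 255.80099487304688), (70.15127563476562, 199.90060424804688), 12.367570877075195) 0.016532789640794687 [0.42047471 0.15228424 0.00825452] [0.52833037 0.36031346 0.0198673 ]
```

View pics/w3.png

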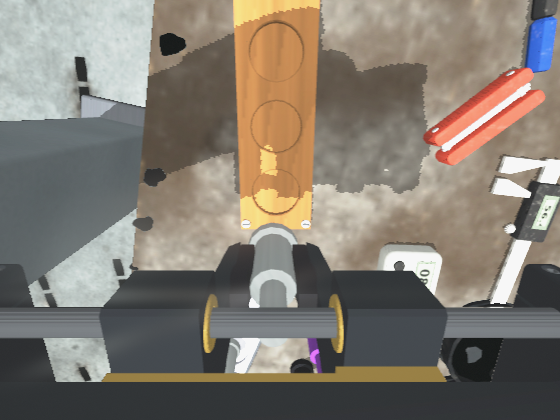

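The pin hangs in the fingers at (273,270). The new rack's right end is at (275,225), with wells at (275,190), (276,125) and (276,50). The rack's right end agrees with my earlier fit to 1 mm.

```bash
python3 -m pendant '[[0.09,0.07,0.8,0,0,0],[0,0,0.9,0,0,0],[0,0,0.9,0,0,0],[0,0,0.9,0,0,0],[0,0,0.6,0,0,0]]' >/dev/null
python3 -m pendant '[[0,0,0.3,0,0,0],[0,0,0.1,0,0,0],[0,0,0.1,0,0,0],[0,0,0.08,0,0,0],[0,0,0,0,0,0]]'
python3 -m pendant '[[0,0,0,0,0,0],[0,0,0,0,0,0],[0,0,0,0,0,0]]'
python3 -c "from h import *; go(.489,.1945,.0306,.215)"
```

```text
clock: 7.58
tool_pos: [0.4896, 0.1951, 0.0333]
eef_rot: [0.628, 0.779, 0.0, 0.0]
contact_force: [-0.4, -0.5, -1.1]
opening: 0.234
finger_force: 40.0
clock: 7.83
tool_pos: [0.4894, 0.1954, 0.0332]
eef_rot: [0.627, 0.779, 0.0, 0.0]
contact_force: [0.5, 0.3, -1.1]
opening: 0.228
finger_force: 40.0
t 7.83 pos [0.4894 0.1954 0.0332] F [ 0.5  0.3 -1.1] open 0.228 grip 40.0
q [-0.48  0.91  0.02  2.   -0.05  0.24 -0.2 ]
shift [-0.03 -0.02  0.1 ] after turn [-0.03 -0.02  0.1 ] turn [ 0.0003 -0.0001 -0.0002]
```

Still in the air by about 2 mm, so I'll lower to contact, release and rise.

```bash
python3 -m pendant '[[-0.03,-0.02,0.05,0,0,0],[0,0,0.05,0,0,0],[0,0,0,0,0,0],[0,0,0,0,0,0],[0,0,0,0,0,0]]'
python3 -m pendant '[[0,0,0.02,0,0,0],[0,0,0.02,0,0,0],[0,0,0,0,0,0],[0,0,0,0,0,0]]'
```

```text
clock: 8.25
tool_pos: [0.4889, 0.1943, 0.0307]
eef_rot: [0.628, 0.779, 0.0, 0.0]
contact_force: [-0.3, 0.4, 5.2]
opening: 0.232
finger_force: 40.0
clock: 8.58
tool_pos: [0.4889, 0.1943, 0.0306]
eef_rot: [0.628, 0.779, 0.0, 0.0]
contact_force: [-1.9, -0.8, 15.7]
opening: 0.23
finger_force: 40.0
```

```bash
python3 -m pendant '[[0,0,0,0,0,0],[0,0,0,0,0,0],[0,0,0,0,0,0],[0,0,0,0,0,0],[0,0,0,0,0,0]]' 0.15 30
python3 -m pendant '[[0,0,-0.2,0,0,0],[0,0,-0.6,0,0,0],[0,0,-0.9,0,0,0],[0,0,-0.9,0,0,0],[0,0,-0.9,0,0,0]]'
python3 -m pendant '[[0,0,-0.9,0,0,0],[0,0,-0.8,0,0,0],[0,0,0,0,0,0.039],[0,0,0,0,0,0.039],[0,0,0,0,0,0.039]]' >/dev/null
python3 look.py w4;python3 -c "from h import *; go(.4745,-.0025,.16,-.153)"
```

```text
clock: 9.0
tool_pos: [0.4887, 0.1944, 0.029]
eef_rot: [0.627, 0.779, -0.0, -0.0]
contact_force: [0.3, 0.4, -0.3]
opening: 0.569
finger_force: 0.0
clock: 9.42
tool_pos: [0.4885, 0.1942, 0.1177]
eef_rot: [0.628, 0.779, -0.0, -0.0]
contact_force: [0.9, 0.6, 0.1]
opening: 0.576
finger_force: 0.0
px [260 185  25  37] topz 0.0885 topmid [0.4885 0.1953 0.0846] topext [0.011 0.012 0.008] all [0.4886 0.1963 0.0595] [0.022 0.019 0.058]
px [278 349  22  24] topz 0.0605 topmid [0.4758 0.0043 0.0565] topext [0.022 0.011 0.008] all [0.4752 0.0032 0.0453] [0.024 0.013 0.03 ]
t 9.88 pos [0.4888 0.1946 0.1598] F [ 0.1 -0.5 -1.2] open 0.577 grip 0.0
q [-0.55  0.69  0.14  1.95 -0.18  0.52 -0.45]
shift [-7.87  0.73 -0.01] after turn [-7.88  0.64 -0.01] turn [ 0.0001 -0.0002 -0.0037]
```

View pics/w4.png

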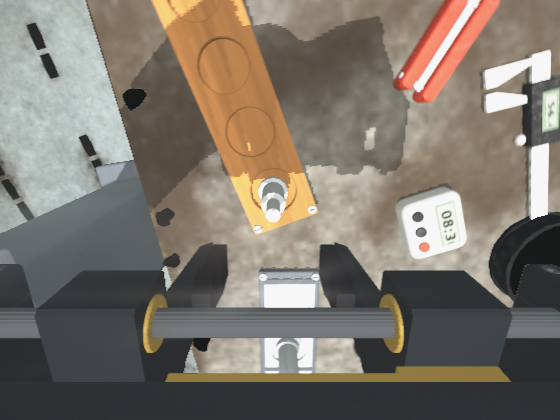

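The stepped pin stands upright in the rightmost well at (273,195), with its top at z 0.0885 (0.088 expected). Next is the pointed pin.

```bash
python3 -m pendant '[[-0.6,0.05,0,0,0,-0.0037],[-0.9,0.07,0,0,0,0],[-0.9,0.07,0,0,0,0],[-0.9,0.07,0,0,0,0],[-0.9,0.07,0,0,0,0]]' >/dev/null
python3 -m pendant '[[-0.9,0.07,0,0,0,0],[-0.9,0.07,0,0,0,0],[-0.9,0.07,0,0,0,0],[-0.6,0.05,0,0,0,0],[-0.37,0.05,0,0,0,0]]' >/dev/null
python3 -m pendant '[[0,0,0,0,0,0],[0,0,0,0,0,0],[0,0,0,0,0,0]]'
python3 look.py w5;python3 -c "from h import *; go(.4745,-.0025,.025,-.153)"
```

```text
clock: 10.97
tool_pos: [0.4769, -0.0012, 0.1592]
eef_rot: [0.755, 0.656, 0.0, -0.0]
contact_force: [0.0, -0.2, 0.7]
opening: 0.575
finger_force: 0.0
px [258 186  27  33] topz 0.0803 topmid [ 0.4751 -0.0025  0.0764] topext [0.009 0.008 0.008] all [ 0.4752 -0.0025  0.0553] [0.024 0.023 0.05 ]
px [256 246  27  40] topz 0.065 topmid [ 0.4642 -0.0661  0.061 ] topext [0.027 0.028 0.008] all [ 0.4643 -0.0661  0.0475] [0.027 0.028 0.035]
px [265 298  16   9] topz 0.0569 topmid [ 0.461  -0.1072  0.0551] topext [0.014 0.003 0.004] all [ 0.4599 -0.1142  0.0435] [0.016 0.017 0.027]
px [258 338  30   7] topz 0.0703 topmid [ 0.458  -0.1366  0.069 ] topext [0.028 0.011 0.003] all [ 0.458  -0.1366  0.069 ] [0.028 0.011 0.003]
t 11.02 pos [ 0.4768 -0.001   0.1592] F [ 0.7  1.  -0.3] open 0.578 grip 0.0
q [-0.13  0.64  0.06  2.09 -0.1   0.42 -0.13]
shift [-0.08 -0.08  5.37] after turn [-0.07 -0.08  5.37] turn [-0.     -0.0003  0.0045]
```

```bash
python3 -m pendant '[[-0.06,-0.07,0.8,0,0,0.0045],[0,0,0.9,0,0,0],[0,0,0.9,0,0,0],[0,0,0.9,0,0,0],[0,0,0.9,0,0,0]]' >/dev/null
python3 -m pendant '[[0,0,0.5,0,0,0],[0,0,0.3,0,0,0],[0,0,0.17,0,0,0],[0,0,0,0,0,0],[0,0,0,0,0,0]]'
python3 -m pendant '[[0,0,0,0,0,0],[0,0,0,0,0,0],[0,0,0,0,0,0],[0,0,0,0,0,0],[0,0,0,0,0,0]]' -1 30 >/dev/null
python3 -m pendant '[[0,0,0,0,0,0],[0,0,0,0,0,0],[0,0,0,0,0,0]]' -1 40
python3 -c "from h import *; go(.4755,.255,.145,.215)"
```

```text
clock: 11.85
tool_pos: [0.4751, -0.0035, 0.0254]
eef_rot: [0.76, 0.65, 0.0, 0.0]
contact_force: [0.2, -0.1, 0.4]
opening: 0.574
finger_force: 0.0
clock: 12.52
tool_pos: [0.4751, -0.0039, 0.0253]
eef_rot: [0.76, 0.65, 0.0, 0.0]
contact_force: [0.2, -0.4, 6.4]
opening: 0.257
finger_force: 40.0
t 12.52 pos [ 0.4751 -0.0039  0.0253] F [ 0.2 -0.4  6.4] open 0.257 grip 40.0
q [-0.1   0.91  0.01  2.15 -0.12  0.08 -0.13]
shift [10.23 -1.59 -4.79] after turn [10.11  2.22 -4.79] turn [ 0.0003 -0.     -0.1181]
```

```bash
python3 -m pendant '[[0,0,-0.2,0,0,0],[0,0,-0.5,0,0,0],[0,0,-0.8,0,0,0],[0,0,-0.8,0,0,0],[0,0,-0.8,0,0,0]]' -1 40
python3 -m pendant '[[0,0,-0.9,0,0,0],[0,0,-0.8,0,0,0],[0,0,0,0,0,-0.0394],[0,0,0,0,0,-0.0394],[0,0,0,0,0,-0.0394]]'
python3 -m pendant '[[0.5,0.1,0,0,0,0],[0.8,0.2,0,0,0,0],[0.9,0.2,0,0,0,0],[0.9,0.2,0,0,0,0],[0.9,0.2,0,0,0,0]]'
python3 -m pendant '[[0.9,0.2,0,0,0,0],[0.9,0.2,0,0,0,0],[0.9,0.2,0,0,0,0],[0.9,0.2,0,0,0,0],[0.9,0.2,0,0,0,0]]'
python3 -m pendant '[[0.8,0.2,0,0,0,0],[0.5,0.1,0,0,0,0],[0.2,0.02,0,0,0,0],[0,0,0,0,0,0],[0,0,0,0,0,0]]'
python3 -c "from h import *; go(.4755,.255,.025,.215)"
```

```text
clock: 12.93
tool_pos: [0.4739, -0.0039, 0.103]
eef_rot: [0.76, 0.65, -0.001, -0.001]
contact_force: [0.1, -0.8, -2.8]
opening: 0.258
finger_force: 40.0
clock: 13.35
tool_pos: [0.4743, -0.0039, 0.1454]
eef_rot: [0.625, 0.781, -0.0, 0.0]
contact_force: [-0.3, -0.5, -1.8]
opening: 0.259
finger_force: 40.0
clock: 13.77
tool_pos: [0.4745, 0.0993, 0.1448]
eef_rot: [0.627, 0.779, -0.001, -0.0]
contact_force: [0.3, 0.1, -2.4]
opening: 0.255
finger_force: 40.0
clock: 14.18
tool_pos: [0.4748, 0.2147, 0.1447]
eef_rot: [0.627, 0.779, -0.001, -0.0]
contact_force: [0.1, -0.6, -2.5]
opening: 0.258
finger_force: 40.0
clock: 14.6
tool_pos: [0.4752, 0.2506, 0.1448]
eef_rot: [0.627, 0.779, -0.001, 0.0]
contact_force: [-0.2, -0.4, -2.0]
opening: 0.259
finger_force: 40.0
t 14.6 pos [0.4752 0.2506 0.1448] F [-0.2 -0.4 -2. ] open 0.259 grip 40.0
q [-0.61  0.72  0.06  1.92 -0.07  0.5  -0.28]
shift [0.18 0.05 4.79] after turn [0.17 0.05 4.79] turn [-0.0004  0.0005 -0.0002]
```

```bash
python3 -m pendant '[[0.18,0.05,0.7,0,0,0],[0,0,0.9,0,0,0],[0,0,0.9,0,0,0],[0,0,0.9,0,0,0],[0,0,0.7,0,0,0]]' >/dev/null
python3 -m pendant '[[0,0,0.5,0,0,0],[0,0,0.19,0,0,0],[0,0,0,0,0,0],[0,0,0,0,0,0],[0,0,0,0,0,0]]'
python3 -m pendant '[[0,0,0.04,0,0,0],[0,0,0.03,0,0,0],[0,0,0,0,0,0],[0,0,0,0,0,0],[0,0,0,0,0,0]]'
python3 -c "from h import *; go(.4755,.255,.0233,.215)"
```

```text
clock: 15.43
tool_pos: [0.4765, 0.257, 0.0262]
eef_rot: [0.627, 0.779, 0.001, 0.0]
contact_force: [-0.5, 0.3, -1.6]
opening: 0.26
finger_force: 40.0
clock: 15.85
tool_pos: [0.4758, 0.257, 0.0236]
eef_rot: [0.627, 0.779, 0.0, 0.0]
contact_force: [-0.7, 0.4, -1.6]
opening: 0.263
finger_force: 40.0
t 15.85 pos [0.4758 0.257  0.0236] F [-0.7  0.4 -1.6] open 0.263 grip 40.0
q [-0.6   0.93  0.03  1.96 -0.08  0.25 -0.28]
shift [-0.07 -0.03  0.01] after turn [-0.07 -0.03  0.01] turn [ 0.0001 -0.      0.0002]
```

```bash
python3 -m pendant '[[-0.07,-0.03,0,0,0,0],[0,0,0.03,0,0,0],[0,0,0.02,0,0,0],[0,0,0,0,0,0],[0,0,0,0,0,0]]'
```

```text
clock: 16.27
tool_pos: [0.4754, 0.2549, 0.0233]
eef_rot: [0.627, 0.779, 0.0, 0.0]
contact_force: [-1.3, -1.2, 9.4]
opening: 0.261
finger_force: 40.0
```

Contact. Release, rise, turn back and look.

```bash
python3 -m pendant '[[0,0,0,0,0,0],[0,0,0,0,0,0],[0,0,0,0,0,0],[0,0,0,0,0,0],[0,0,0,0,0,0]]' 0.15 30
python3 -m pendant '[[0,0,-0.2,0,0,0],[0,0,-0.6,0,0,0],[0,0,-0.9,0,0,0],[0,0,-0.9,0,0,0],[0,0,-0.9,0,0,0]]' >/dev/null
python3 -m pendant '[[0,0,-0.9,0,0,0],[0,0,-0.9,0,0,0],[0,0,0,0,0,0.039],[0,0,0,0,0,0.039],[0,0,0,0,0,0.039]]' >/dev/null
python3 look.py w6;python3 -c "from h import *; go(.464,-.067,.16,-.153)"
```

```text
clock: 16.68
tool_pos: [0.4754, 0.255, 0.0221]
eef_rot: [0.627, 0.779, -0.0, -0.0]
contact_force: [-1.0, 0.7, 0.6]
opening: 0.569
finger_force: 0.0
px [259 184  27  33] topz 0.0777 topmid [0.475  0.2566 0.0738] topext [0.008 0.009 0.008] all [0.475  0.2562 0.0539] [0.023 0.023 0.048]
px [285 242  24  47] topz 0.0886 topmid [0.4885 0.1953 0.0847] topext [0.011 0.012 0.008] all [0.4885 0.1962 0.0593] [0.022 0.02  0.059]
t 17.57 pos [0.4754 0.2553 0.1553] F [-0.8 -0.  -0.7] open 0.575 grip 0.0
q [-0.68  0.71  0.16  1.92 -0.21  0.53 -0.53]
shift [-12.79   1.65  -0.2 ] after turn [-12.81   1.52  -0.19] turn [ 0.0001 -0.0002 -0.0033]
```

Pointed pin upright (top 0.078, as expected). Next is the square pin.

```bash
python3 -m pendant '[[-0.5,0.1,0,0,0,-0.0033],[-0.9,0.1,0,0,0,0],[-0.9,0.1,0,0,0,0],[-0.9,0.1,0,0,0,0],[-0.9,0.1,0,0,0,0]]' >/dev/null
python3 -m pendant '[[-0.9,0.1,0,0,0,0],[-0.9,0.1,0,0,0,0],[-0.9,0.1,0,0,0,0],[-0.9,0.1,0,0,0,0],[-0.9,0.1,0,0,0,0]]' >/dev/null
python3 -m pendant '[[-0.9,0.1,0,0,0,0],[-0.9,0.1,0,0,0,0],[-0.9,0.1,0,0,0,0],[-0.9,0.1,0,0,0,0],[-0.6,0.1,0,0,0,0]]' >/dev/null
python3 -m pendant '[[0,0,0,0,0,0],[0,0,0,0,0,0],[0,0,0,0,0,0]]'
python3 look.py w7;python3 -c "from h import *; go(.464,-.067,.029,-.153)
I=cv2.imread('pics/w7.png')[150:380,170:400];cv2.imwrite('pics/w7c.png',cv2.resize(I,None,fx=2.5,fy=2.5))"
```

```text
clock: 19.07
tool_pos: [0.4669, -0.0663, 0.1547]
eef_rot: [0.755, 0.656, 0.0, -0.0]
contact_force: [-0.0, 0.2, -0.9]
opening: 0.573
finger_force: 0.0
px [255 184  30  38] topz 0.0651 topmid [ 0.4638 -0.0662  0.0612] topext [0.027 0.028 0.008] all [ 0.4639 -0.0661  0.0476] [0.028 0.028 0.035]
px [254 244  40  46] topz 0.0715 topmid [ 0.4591 -0.1241  0.0675] topext [0.035 0.036 0.008] all [ 0.4592 -0.124   0.0508] [0.035 0.036 0.041]
t 19.12 pos [ 0.467  -0.0659  0.1547] F [-0.3  0.4  0.8] open 0.573 grip 0.0
q [ 0.02  0.64  0.04  2.11 -0.07  0.4  -0.03]
shift [-0.06 -0.11  5.03] after turn [-0.06 -0.11  5.03] turn [-0.0001 -0.0003  0.0045]
```

View pics/w7c.png

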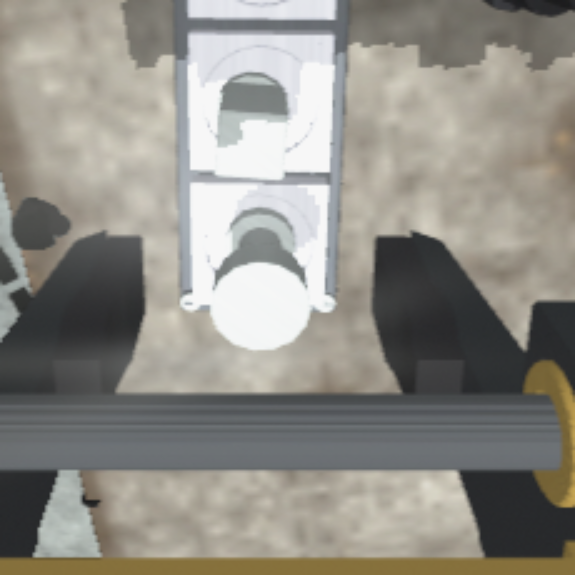

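The square pin at crop (252,125) has its sides parallel to the rack, and the mushroom head is at (262,305). Its flats face the fingers, so I'll descend.

```bash
python3 -m pendant '[[-0.06,-0.11,0.8,0,0,0.0045],[0,0,0.9,0,0,0],[0,0,0.9,0,0,0],[0,0,0.9,0,0,0],[0,0,0.7,0,0,0]]' >/dev/null
python3 -m pendant '[[0,0,0.5,0,0,0],[0,0,0.33,0,0,0],[0,0,0,0,0,0],[0,0,0,0,0,0]]'
python3 -m pendant '[[0,0,0,0,0,0],[0,0,0,0,0,0],[0,0,0,0,0,0],[0,0,0,0,0,0],[0,0,0,0,0,0]]' -1 30 >/dev/null
python3 -m pendant '[[0,0,0,0,0,0],[0,0,0,0,0,0],[0,0,0,0,0,0]]' -1 40
python3 -c "from h import *; go(.462,.3155,.149,.215)"
```

```text
clock: 19.87
tool_pos: [0.4643, -0.0674, 0.029]
eef_rot: [0.76, 0.65, 0.0, -0.0]
contact_force: [-0.7, -0.4, 0.3]
opening: 0.574
finger_force: 0.0
clock: 20.53
tool_pos: [0.4645, -0.0682, 0.0294]
eef_rot: [0.76, 0.65, 0.0, 0.0]
contact_force: [-0.7, -0.2, 5.5]
opening: 0.269
finger_force: 39.5
t 20.53 pos [ 0.4645 -0.0682  0.0294] F [-0.7 -0.2  5.5] open 0.269 grip 39.5
q [ 0.04  0.9   0.01  2.17 -0.08  0.08 -0.03]
shift [15.15 -2.48 -4.78] after turn [15.02  3.18 -4.78] turn [ 0.0003  0.     -0.1181]
```

```bash
python3 -m pendant '[[0,0,-0.2,0,0,0],[0,0,-0.5,0,0,0],[0,0,-0.8,0,0,0],[0,0,-0.8,0,0,0],[0,0,-0.8,0,0,0]]' -1 40
python3 -m pendant '[[0,0,-0.9,0,0,0],[0,0,-0.8,0,0,0],[0,0,0,0,0,-0.0394],[0,0,0,0,0,-0.0394],[0,0,0,0,0,-0.0394]]' >/dev/null
python3 -m pendant '[[0.5,0.1,0,0,0,0],[0.8,0.2,0,0,0,0],[0.9,0.2,0,0,0,0],[0.9,0.2,0,0,0,0],[0.9,0.2,0,0,0,0]]' >/dev/null
python3 -m pendant '[[0.9,0.2,0,0,0,0],[0.9,0.2,0,0,0,0],[0.9,0.2,0,0,0,0],[0.9,0.2,0,0,0,0],[0.9,0.2,0,0,0,0]]' >/dev/null
python3 -m pendant '[[0.9,0.2,0,0,0,0],[0.9,0.2,0,0,0,0],[0.9,0.2,0,0,0,0],[0.9,0.2,0,0,0,0],[0.9,0.2,0,0,0,0]]'
python3 -m pendant '[[0.9,0.1,0,0,0,0],[0.7,0.1,0,0,0,0],[0.4,0.1,0,0,0,0],[0,0,0,0,0,0],[0,0,0,0,0,0]]'
python3 -c "from h import *; go(.462,.3155,.0285,.215)"
```

```text
clock: 20.95
tool_pos: [0.4637, -0.0681, 0.1072]
eef_rot: [0.76, 0.65, -0.0, -0.0]
contact_force: [-0.2, 0.2, -2.1]
opening: 0.271
finger_force: 39.5
clock: 22.62
tool_pos: [0.465, 0.2657, 0.149]
eef_rot: [0.627, 0.779, -0.0, -0.0]
contact_force: [0.5, -0.7, -0.3]
opening: 0.267
finger_force: 39.5
clock: 23.03
tool_pos: [0.4621, 0.3145, 0.1489]
eef_rot: [0.627, 0.779, -0.001, 0.0]
contact_force: [-0.6, -0.8, -1.1]
opening: 0.27
finger_force: 39.5
t 23.03 pos [0.4621 0.3145 0.1489] F [-0.6 -0.8 -1.1] open 0.27 grip 39.5
q [-0.73  0.73  0.08  1.86 -0.1   0.56 -0.37]
shift [0.05 0.01 4.81] after turn [0.04 0.   4.81] turn [-0.0002  0.0003  0.0002]
```

```bash
python3 -m pendant '[[0,0,0.7,0,0,0],[0,0,0.9,0,0,0],[0,0,0.9,0,0,0],[0,0,0.9,0,0,0],[0,0,0.7,0,0,0]]' >/dev/null
python3 -m pendant '[[0,0,0.5,0,0,0],[0,0,0.21,0,0,0],[0,0,0,0,0,0],[0,0,0,0,0,0],[0,0,0,0,0,0]]'
python3 -m pendant '[[0,0,0.03,0,0,0],[0,0,0.03,0,0,0],[0,0,0,0,0,0],[0,0,0,0,0,0],[0,0,0,0,0,0]]'
python3 -c "from h import *; go(.462,.3155,.0272,.215)"
```

```text
clock: 23.87
tool_pos: [0.4629, 0.315, 0.0294]
eef_rot: [0.627, 0.779, 0.001, 0.0]
contact_force: [0.5, 0.6, -1.9]
opening: 0.271
finger_force: 39.8
clock: 24.28
tool_pos: [0.4624, 0.3154, 0.0274]
eef_rot: [0.627, 0.779, 0.0, 0.0]
contact_force: [-0.1, 0.6, 0.7]
opening: 0.271
finger_force: 39.8
t 24.28 pos [0.4624 0.3154 0.0274] F [-0.1  0.6  0.7] open 0.271 grip 39.8
q [-0.7   0.94  0.04  1.9  -0.11  0.31 -0.36]
shift [ 0.01 -0.01  0.01] after turn [ 0.01 -0.01  0.01] turn [ 0.0001 -0.0001  0.0002]
```

```bash
python3 -m pendant '[[0,0,0.02,0,0,0],[0,0,0,0,0,0],[0,0,0,0,0,0]]'
python3 -m pendant '[[0,0,0,0,0,0],[0,0,0,0,0,0],[0,0,0,0,0,0],[0,0,0,0,0,0],[0,0,0,0,0,0]]' 0.15 30
python3 -m pendant '[[0,0,-0.2,0,0,0],[0,0,-0.6,0,0,0],[0,0,-0.9,0,0,0],[0,0,-0.9,0,0,0],[0,0,-0.9,0,0,0]]' >/dev/null
python3 -m pendant '[[0,0,-0.9,0,0,0],[0,0,-0.9,0,0,0],[0,0,0,0,0,0.039],[0,0,0,0,0,0.039],[0,0,0,0,0,0.039]]' >/dev/null
python3 look.py w8;python3 -c "from h import *; go(.459,-.125,.16,-.153)"
```

```text
clock: 24.53
tool_pos: [0.4624, 0.3154, 0.0274]
eef_rot: [0.627, 0.779, 0.0, 0.0]
contact_force: [-1.3, -0.5, 5.0]
opening: 0.269
finger_force: 39.8
clock: 24.95
tool_pos: [0.4622, 0.3152, 0.0266]
eef_rot: [0.627, 0.779, -0.0, -0.0]
contact_force: [-0.7, -0.3, -0.1]
opening: 0.573
finger_force: 0.0
px [255 179  34  40] topz 0.0636 topmid [0.4617 0.3175 0.0596] topext [0.027 0.027 0.008] all [0.4617 0.3177 0.0469] [0.027 0.028 0.033]
px [283 238  26  36] topz 0.0777 topmid [0.4749 0.257  0.0737] topext [0.009 0.007 0.008] all [0.4749 0.2584 0.0539] [0.024 0.019 0.048]
px [304 288  23  19] topz 0.0596 topmid [0.4892 0.203  0.0557] topext [0.018 0.007 0.008] all [0.4885 0.2006 0.0448] [0.022 0.012 0.03 ]
t 25.83 pos [0.4622 0.3155 0.1599] F [-0.1  0.7 -0.3] open 0.575 grip 0.0
q [-0.79  0.72  0.19  1.85 -0.22  0.59 -0.63]
shift [-17.41   2.74  -0.02] after turn [-1.743e+01  2.560e+00 -1.000e-02] turn [ 0.0001 -0.0002 -0.0033]
```

Square pin upright (top 0.063, 0.062 expected). Mushroom next.

```bash
python3 -m pendant '[[-0.5,0.12,0,0,0,-0.0033],[-0.9,0.13,0,0,0,0],[-0.9,0.13,0,0,0,0],[-0.9,0.13,0,0,0,0],[-0.9,0.13,0,0,0,0]]' >/dev/null
python3 -m pendant '[[-0.9,0.13,0,0,0,0],[-0.9,0.13,0,0,0,0],[-0.9,0.13,0,0,0,0],[-0.9,0.13,0,0,0,0],[-0.9,0.13,0,0,0,0]]' >/dev/null
python3 -m pendant '[[-0.9,0.13,0,0,0,0],[-0.9,0.13,0,0,0,0],[-0.9,0.13,0,0,0,0],[-0.9,0.13,0,0,0,0],[-0.9,0.13,0,0,0,0]]' >/dev/null
python3 -m pendant '[[-0.9,0.13,0,0,0,0],[-0.9,0.13,0,0,0,0],[-0.9,0.13,0,0,0,0],[-0.9,0.13,0,0,0,0],[-0.7,0.1,0,0,0,0]]' >/dev/null
python3 -m pendant '[[0,0,0,0,0,0],[0,0,0,0,0,0],[0,0,0,0,0,0]]' 0.3
python3 look.py w9;python3 -c "from h import *; go(.459,-.1255,.043,-.153)"
```

```text
clock: 27.75
tool_pos: [0.4635, -0.1237, 0.1592]
eef_rot: [0.755, 0.656, 0.0, -0.0]
contact_force: [0.6, 0.2, -0.7]
opening: 0.649
finger_force: 0.0
px [247 185  43  45] topz 0.0709 topmid [ 0.459  -0.1239  0.0669] topext [0.035 0.035 0.008] all [ 0.459  -0.1239  0.062 ] [0.035 0.035 0.018]
t 27.8 pos [ 0.4638 -0.1232  0.1592] F [-0.8  0.4  0.7] open 0.648 grip 0.0
q [ 0.15  0.64  0.03  2.08 -0.04  0.42  0.07]
shift [-0.12 -0.17  4.65] after turn [-0.12 -0.17  4.65] turn [-0.0001 -0.0003  0.0045]
```

```bash
python3 -m pendant '[[-0.08,-0.18,0.8,0,0,0.0045],[0,0,0.9,0,0,0],[0,0,0.9,0,0,0],[0,0,0.8,0,0,0],[0,0,0.6,0,0,0]]' >/dev/null
python3 -m pendant '[[0,0,0.4,0,0,0],[0,0,0.25,0,0,0],[0,0,0,0,0,0],[0,0,0,0,0,0]]'
python3 -m pendant '[[0,0,0,0,0,0],[0,0,0,0,0,0],[0,0,0,0,0,0],[0,0,0,0,0,0],[0,0,0,0,0,0]]' -1 30 >/dev/null
python3 -m pendant '[[0,0,0,0,0,0],[0,0,0,0,0,0],[0,0,0,0,0,0]]' -1 45
python3 -c "from h import *; go(.449,.376,.163,.215)"
```

```text
clock: 28.55
tool_pos: [0.4594, -0.1254, 0.0432]
eef_rot: [0.76, 0.65, 0.0, -0.0]
contact_force: [-0.0, -0.8, 0.1]
opening: 0.651
finger_force: 0.0
clock: 29.22
tool_pos: [0.4596, -0.1258, 0.0434]
eef_rot: [0.76, 0.65, 0.0, 0.0]
contact_force: [-0.9, 0.7, 6.5]
opening: 0.38
finger_force: 45.0
t 29.22 pos [ 0.4596 -0.1258  0.0434] F [-0.9  0.7  6.5] open 0.38 grip 45.0
q [ 0.17  0.87  0.01  2.15 -0.05  0.13  0.06]
shift [19.76 -3.53 -4.79] after turn [19.7   3.87 -4.78] turn [ 0.0003  0.     -0.1181]
```

```bash
python3 -m pendant '[[0,0,-0.2,0,0,0],[0,0,-0.5,0,0,0],[0,0,-0.8,0,0,0],[0,0,-0.8,0,0,0],[0,0,-0.8,0,0,0]]' -1 45
python3 -m pendant '[[0,0,-0.9,0,0,0],[0,0,-0.8,0,0,0],[0,0,0,0,0,-0.0394],[0,0,0,0,0,-0.0394],[0,0,0,0,0,-0.0394]]' >/dev/null
python3 -m pendant '[[0.5,0.1,0,0,0,0],[0.8,0.17,0,0,0,0],[0.9,0.17,0,0,0,0],[0.9,0.17,0,0,0,0],[0.9,0.17,0,0,0,0]]' >/dev/null
python3 -m pendant '[[0.9,0.17,0,0,0,0],[0.9,0.17,0,0,0,0],[0.9,0.17,0,0,0,0],[0.9,0.17,0,0,0,0],[0.9,0.17,0,0,0,0]]' >/dev/null
python3 -m pendant '[[0.9,0.17,0,0,0,0],[0.9,0.17,0,0,0,0],[0.9,0.17,0,0,0,0],[0.9,0.17,0,0,0,0],[0.9,0.17,0,0,0,0]]' >/dev/null
python3 -m pendant '[[0.9,0.17,0,0,0,0],[0.9,0.17,0,0,0,0],[0.9,0.17,0,0,0,0],[0.9,0.17,0,0,0,0],[0.9,0.17,0,0,0,0]]'
python3 -m pendant '[[0.9,0.17,0,0,0,0],[0.8,0.17,0,0,0,0],[0.5,0.17,0,0,0,0],[0,0,0,0,0,0],[0,0,0,0,0,0]]'
python3 -c "from h import *; go(.449,.376,.0425,.215)"
```

```text
clock: 29.63
tool_pos: [0.4587, -0.1257, 0.1212]
eef_rot: [0.76, 0.65, -0.0, -0.001]
contact_force: [0.2, 0.3, -1.3]
opening: 0.375
finger_force: 45.0
clock: 31.72
tool_pos: [0.4463, 0.3202, 0.1629]
eef_rot: [0.627, 0.779, -0.001, -0.0]
contact_force: [0.5, 0.0, -1.8]
opening: 0.374
finger_force: 45.0
clock: 32.13
tool_pos: [0.4472, 0.3756, 0.1626]
eef_rot: [0.627, 0.779, -0.001, -0.0]
contact_force: [1.4, -0.3, -1.2]
opening: 0.375
finger_force: 45.0
t 32.13 pos [0.4472 0.3756 0.1626] F [ 1.4 -0.3 -1.2] open 0.375 grip 45.0
q [-0.83  0.74  0.09  1.77 -0.1   0.64 -0.46]
shift [0.01 0.08 4.81] after turn [0.   0.08 4.81] turn [-0.0003  0.0003  0.0005]
```

```bash
python3 -m pendant '[[0,0.07,0.7,0,0,0],[0,0,0.9,0,0,0],[0,0,0.9,0,0,0],[0,0,0.9,0,0,0],[0,0,0.7,0,0,0]]' >/dev/null
python3 -m pendant '[[0,0,0.5,0,0,0],[0,0,0.21,0,0,0],[0,0,0,0,0,0],[0,0,0,0,0,0],[0,0,0,0,0,0]]'
python3 -m pendant '[[0,0,0.03,0,0,0],[0,0,0.03,0,0,0],[0,0,0.01,0,0,0],[0,0,0,0,0,0],[0,0,0,0,0,0]]'
python3 -c "from h import *; go(.449,.376,.0413,.215)"
```

```text
clock: 32.97
tool_pos: [0.4501, 0.3761, 0.0435]
eef_rot: [0.627, 0.779, 0.001, 0.0]
contact_force: [-0.4, 0.2, -1.2]
opening: 0.378
finger_force: 45.0
clock: 33.38
tool_pos: [0.4497, 0.3765, 0.0415]
eef_rot: [0.627, 0.779, 0.0, 0.0]
contact_force: [-0.2, 0.2, 3.9]
opening: 0.377
finger_force: 45.0
t 33.38 pos [0.4497 0.3765 0.0415] F [-0.2  0.2  3.9] open 0.377 grip 45.0
q [-0.81  0.93  0.06  1.82 -0.12  0.4  -0.45]
shift [-0.01 -0.03  0.01] after turn [-0.01 -0.03  0.01] turn [ 0.0003 -0.0002  0.0001]
```

Contact. Release, open wider, rise well clear and check with all the cameras.

```bash
python3 -m pendant '[[0,0,0.02,0,0,0],[0,0,0,0,0,0],[0,0,0,0,0,0]]'
python3 -m pendant '[[0,0,0,0,0,0],[0,0,0,0,0,0],[0,0,0,0,0,0],[0,0,0,0,0,0],[0,0,0,0,0,0]]' 0.3 30
python3 -m pendant '[[0,0,-0.2,0,0,0],[0,0,-0.6,0,0,0],[0,0,-0.9,0,0,0],[0,0,-0.9,0,0,0],[0,0,-0.9,0,0,0]]' >/dev/null
python3 -m pendant '[[0,0,-0.9,0,0,0],[0,0,-0.9,0,0,0],[0,0,-0.9,0,0,0],[0,0,-0.8,0,0,0],[0,0,0,0,0,0]]'
python3 look.py w10; python3 -c "
from h import *
p,d=optics.snapshot('scene'); cv2.imwrite('pics/s2.png',p)
cv2.imwrite('pics/s2c.png',cv2.resize(p[120:340,120:380],None,fx=2.5,fy=2.5))"
```

```text
clock: 33.63
tool_pos: [0.4498, 0.3765, 0.0414]
eef_rot: [0.627, 0.779, 0.001, 0.0]
contact_force: [-1.3, -0.2, 8.4]
opening: 0.379
finger_force: 45.0
clock: 34.05
tool_pos: [0.4494, 0.3762, 0.0402]
eef_rot: [0.627, 0.779, -0.0, -0.0]
contact_force: [-0.9, -0.5, -1.2]
opening: 0.648
finger_force: 0.0
clock: 34.88
tool_pos: [0.4515, 0.3777, 0.2198]
eef_rot: [0.627, 0.779, 0.004, 0.001]
contact_force: [0.2, 0.6, 0.1]
opening: 0.652
finger_force: 0.0
px [253 170  34  36] topz 0.0691 topmid [0.4488 0.3778 0.0652] topext [0.035 0.036 0.008] all [0.4487 0.3778 0.0603] [0.036 0.036 0.018]
px [259 221  22  30] topz 0.063 topmid [0.4615 0.3176 0.059 ] topext [0.027 0.027 0.008] all [0.4614 0.3176 0.0466] [0.027 0.027 0.033]
px [260 268  19  31] topz 0.0775 topmid [0.4744 0.2567 0.0736] topext [0.009 0.008 0.008] all [0.4748 0.2587 0.0541] [0.024 0.02  0.047]
px [265 338  10  15] topz 0.0893 topmid [0.4881 0.1955 0.0854] topext [0.011 0.012 0.008] all [0.4881 0.1955 0.0809] [0.011 0.012 0.017]
```

View pics/s2c.png

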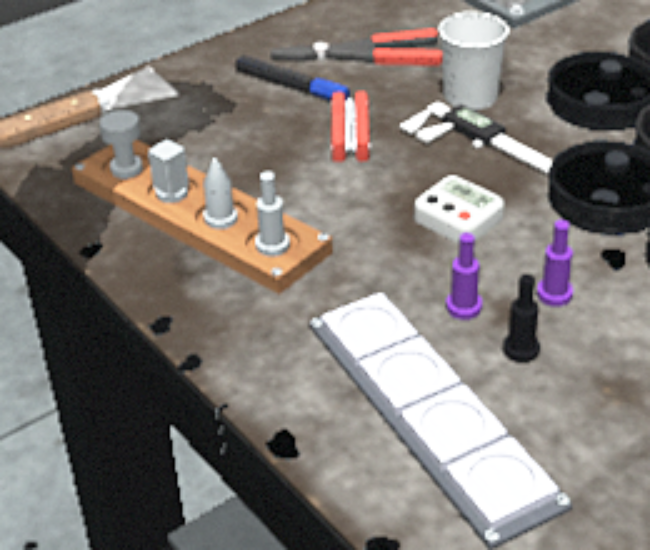

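View pics/w10.png

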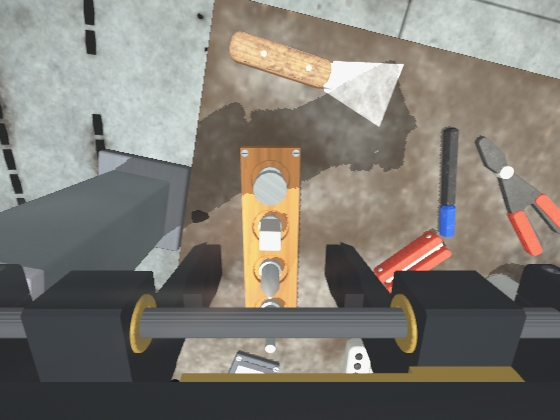

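The scene crop shows all four pins upright in the wells. From left to right they are mushroom (120,145), square (168,170), pointed (218,195) and stepped (268,215), the reverse of the start order. The look-alikes are untouched. The wrist view confirms this, at (270,185), (270,235), (270,275) and (270,340), and the gripper is clear.

```bash
python3 -c "
from plant import r
print(r.finish_job())"
```

```text
the job is handed in; nothing more can be done
None
```

The job is handed in: all four pins stand upright in the new rack in reverse order (left to right: mushroom, square, pointed, stepped), released at about 35 s of the 99 s allowed, with the look-alikes untouched.

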